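# Refit the drive unit's control knob

## Task

On the grey bench drive unit, throw the ball-ended lever over into the middle notch, the one marked by studs, and leave it there. Then pick up the loose black knob, turn it so that its D-shaped bore matches the flat of the shaft, push it fully home onto the shaft and press it down against the spring. Finish while still holding the knob pressed down: do not let go, and leave the casting, the tape roll and the screwdriver alone.

Things in the scene. Friction and masses are not known exactly. Their poses are not given: they have to be found in the camera images.
- unit: Fixed bench gearbox, grey with an aluminium top, 170 (x) x 280 (y) x 70 mm high, standing on the table. Origin: centre of its underside. Its +y half carries the lever, its -y half the upright D-shaft, which stand 170 mm apart. Its yaw varies by up to 0.25 rad.
- lever (a joint): Shift lever, rad, hinged on the unit's y axis: 0 = upright in the middle notch (target; dark studs beside it); -0.52 (its stop) = notch on the unit's -x side (robot side), where it starts; +0.52 (stop) = notch on the +x side. Spring detent: resists with 3 to 7 N at the ball; past the hump at -0.26 (or +0.26), once within about 0.15 of upright, it snaps into the middle notch by itself.
- lever_ball (a point): Centre of the lever's black ball, 32 mm diameter, 125 mm from the pivot, on a steel stick of 10 mm diameter. It moves in the unit's x-z plane. Beside the stick, 13 to 19 mm to the unit's -y side, stands the notched steel quadrant plate, reaching 56 mm from the pivot.
- lever_pivot (a point): Pivot of the lever, 78 mm above the table; axes those of the unit (the lever turns about y; x is the direction of the throw from the starting notch).
- knob: Loose black knob, 60-120 g, upright on the table. Origin: centre of its underside; z up; x along the grip bar to its pointed end. Skirt 44 mm diameter, 5 high; hub 35 mm diameter, up to z = 20.5 mm; above it the bar, 14 mm wide (y), x from -23 to +26 mm (last 13 mm tapers to the point), top at 46.5 mm. D bore from below: 17.6 mm diameter, 18.5 deep, flat at x = +4.8 mm, under the pointed end.
- seat (a point): On the shaft's axis, on top of the shaft's dark flange (48 mm diameter), where the knob's underside rests when fully home; 85 mm above the table when not pressed. z up; x points out through the shaft's flat; the flange has a pointed lug on that side, reaching 36 mm from the axis. The knob goes on only with its x along this x (within about 0.1 rad).
- spindle (a joint): How far the shaft with its flange is pushed down, m: 0 at rest, 0.007 at its stop. Spring: 5 N to start it moving, 13 N at the stop; it springs back when not pressed.
- casting: Bystander: finned aluminium casting, 80 mm diameter, 48 mm high; origin under its centre. Leave alone.
- tape: Bystander: roll of tape, 90 mm diameter, 24 mm high; origin under its centre. Leave alone.
- driver: Bystander: screwdriver lying on the table along its x. Leave alone.
- shaft_tip (a point): Centre of the upper end of the steel D-shaft, 17 mm above seat, same axes. The shaft has 16 mm diameter, its flat at x = +4 mm; its upper 4 mm taper by 2.5 mm all round. It turns only with effort (0.35 Nm).
Things that resemble listed ones, but are neither listed nor needed, are in the scene too. Of the things shaped like the knob, the black one is meant.

How it is judged:
By the outcome, as a careful person would: the job done as asked, in the order asked, and still so for the second after the job is handed in, while the arm keeps its last pose, push and grip.
It also fails if it takes over 64 s, if anything falls off the work surface, if the arm or the gripper's body presses on something with over 40 N, if the wrist force passes 120 N, or if a joint passes its speed limit or range.

## Robot

A 7-joint arm with a two-finger parallel gripper is mounted at the origin on the work surface. World frame = base frame: x ahead of the robot, y to its left, z up, the work surface at z = 0. Lengths are in m, angles in rad, forces in N, time in s.
With the tool pointing down it reaches from about 0.4 to 0.875 m from the base axis. Payload 19.3 kg.
Tool frame: the origin (TCP) lies at the very end of the fingers, on their centre line; the grasp point (between the pads) lies 19 mm behind it; z points along the fingers, y is the line along which they close (so a half turn about z gives the same grasp; the last joint's range is limited). The gripper opens to 85 mm and grips with 20 to 120 N. Pads are 22 mm wide; open, the fingers measure 114 mm over their backs; the gripper's body (76 mm by 85 mm) begins 54 mm behind the grasp point. The pads swing forward as they close: fully open they stand 13 mm farther back than shut.
Start: joints at [-1.417, 0.521, -0.036, 1.599, 0.021, 1.021, -0.113], TCP at [0.139, 0.609, 0.231] pointing down, gripper open.
Joint ranges: [-2.91, 2.91], [-0.3, 2.13], [-1.5, 1.42], [0.17, 2.43], [-1.26, 4.41], [0.16, 1.93], [-2.52, 2.52]. Speed limits (rad/s): [1.89, 1.89, 2.39, 2.39, 3.01, 3.01, 3.01].

## Interface

Orientations are given as [roll, pitch, yaw] about the fixed x, y, z axes, in that order (R = Rz(yaw) Ry(pitch) Rx(roll)).
In Python, from workcell import monitor, viewer, bot gives the robot as it stands.
- The arm moves only by the tool move_arm, never from a script. Its arguments are lists of equal length, an entry for each row: "gripper": the opening, from 0 (shut) to 1 (fully open); "linear": the shift along the tool's x, y, z in cm, a list of three; "twist": the turn about the tool's z in degrees. A call has 1 to 8 rows; each row shifts and turns the commanded pose from where the row before left it, along the tool's axes as they then stand; what a row does not reach is not made up. A row lasts 1/10 s, in which the tool goes at most 50 mm and 8.59 degrees, less where a joint would pass 70% of its speed; a pose out of reach is approached as far as the arm can. A call with a gripper value outside its range is refused whole. The fingers move at their own pace and stop on an object; "squeeze" is the grip in N (left out, the last holds). Time passes only in rows, so rows that do not move let the fingers close. It gives the time, the measured TCP pose, the force, the opening and the grip force at its end, in the units of the state.
- monitor.observe(): the state, without advancing time (a new reading comes with each control period).
- viewer.grab_frame(name): name is "side" or "top"; returns a dict with "img" (480x640x3 uint8, red, green, blue), "K" (3x3 intrinsics, pixels), "k1" (the pictures are not rectified: a ray, as slopes to the right and down, at radius r is drawn at 1 + k1 r^2 times it, then the intrinsics apply), "eye" and "rotation" of the camera in the world. Camera axes: x right, y up, looking along -z (the intrinsics and any distortion apply to the point x, -y, -z); pixel columns grow to the right and rows downward; lengths in m; the calibration is good to about 2 mm. A picture is of the moment at which its call begins. There is no depth.
- bot.job_done(): hands the job in; it is judged then, once.
The state is a dict: "clock": time; "qpos": joint angles; "qd": joint speeds; "joint_efforts": joint torques, N m; "position": TCP position; "tool_rot": TCP orientation; "force": force on the tool from outside, world axes, zero at the start; "moment": the same for the moment, N m; "grip_width": finger opening in m; "finger_force": force on a finger pad.
Only numpy, scipy, OpenCV 4.12 (cv2) and the standard library are available. Lean on these libraries where they do the work, as an engineer would, in place of code of your own. Each camera call takes 0.05 s, during which the arm holds its last target. There are 200 camera calls.

## Working session

There is one attempt and no reset: what is moved stays moved. The work goes in short steps, Python scripts to look and compute and a tool call to move; the robot and the scene stay as the last step left them, time stands still between calls to the robot, and variables do not carry over. Pictures are saved under pics/ and viewed, at most 10 in all, crops included, and the job is handed in when it is done.

Besides the shell and the picture viewer there is one more tool, called after "Emit:" as name([rows], argument=value, ...), one row to a line, values as JSON. move_arm: Moves the arm, as the interface text tells. Its arguments: {"type":"object","properties":{"gripper":{"type":"array"},"linear":{"type":"array"},"twist":{"type":"array"},"squeeze":{"type":"number"}},"required":["gripper","linear","twist"]}

```bash
mkdir -p pics; cat > h.py <<'E'
import numpy as np, cv2
from workcell import monitor, viewer, bot
def grab(n):
    f=viewer.grab_frame(n); return f
def save(img,name): cv2.imwrite('pics/'+name,cv2.cvtColor(img,cv2.COLOR_RGB2BGR))
def dist(f): return np.array([f['k1'],0,0,0,0],float)
def ray(f,uv):
    p=cv2.undistortPoints(np.array([[uv]],float),np.array(f['K'],float),dist(f))[0,0]
    R=np.array(f['rotation']); d=R@np.array([p[0],-p[1],-1.]); return np.array(f['eye']),d
def onz(f,uv,z):
    e,d=ray(f,uv); return e+d*(z-e[2])/d[2]
def proj(f,P):
    R=np.array(f['rotation']); c=(np.atleast_2d(P)-np.array(f['eye']))@R
    c=c*[1,-1,-1]
    return cv2.projectPoints(c.reshape(-1,1,3),np.zeros(3),np.zeros(3),np.array(f['K'],float),dist(f))[0][:,0]
def tri(f1,u1,f2,u2):
    e1,d1=ray(f1,u1);e2,d2=ray(f2,u2)
    s=np.linalg.lstsq(np.c_[d1,-d2],e2-e1,rcond=None)[0]
    a,b=e1+d1*s[0],e2+d2*s[1]; return (a+b)/2,np.linalg.norm(a-b)
E
python3 - <<'E'
from h import *
import pickle
for n in('top','side'):
    f=grab(n); save(f['img'],n+'0.png'); pickle.dump(f,open(n+'0.pkl','wb')); print(n,f['eye'],f['K'],f['k1'],np.round(f['rotation'],3))
print(monitor.observe())
E
```

```text
top [0.34725808 0.03826344 1.42357674] [[507.19839292   0.         316.59992656]
 [  0.         507.19839292 240.02375162]
 [  0.           0.           1.        ]] -0.10011536573111665 [ 0.181 -0.007 -1.551]
side [-0.01312231 -0.63145308  0.93870864] [[565.69042302   0.         316.98076811]
 [  0.         565.69042302 235.2054481 ]
 [  0.           0.           1.        ]] -0.07000326084402175 [ 0.841  0.02  -0.759]
{'clock': 0.1, 'qpos': array([-1.41725164,  0.52196797, -0.03634197,  1.59990586,  0.02118937,
        1.02109779, -0.11279432]), 'qd': array([-0.00023594,  0.00055791,  0.00098161, -0.00018585, -0.00032872,
        0.0003625 ,  0.00125392]), 'joint_efforts': array([ 2.23970870e-03, -9.28495431e+01,  1.98384561e+00, -3.70537376e+01,
        1.81378465e-02,  5.36376887e-03, -2.42996850e-05]), 'position': array([0.13863425, 0.60914249, 0.23079084]), 'tool_rot': array([-3.14059943e+00,  5.19118259e-05,  2.91784893e+00]), 'force': array([-0.7605837 , -0.47658643, -0.90669271]), 'moment': array([ 0.00223134, -0.00875175, -0.03928402]), 'finger_force': 0.0, 'grip_width': 0.08541811150776031}
```

View pics/top0.png

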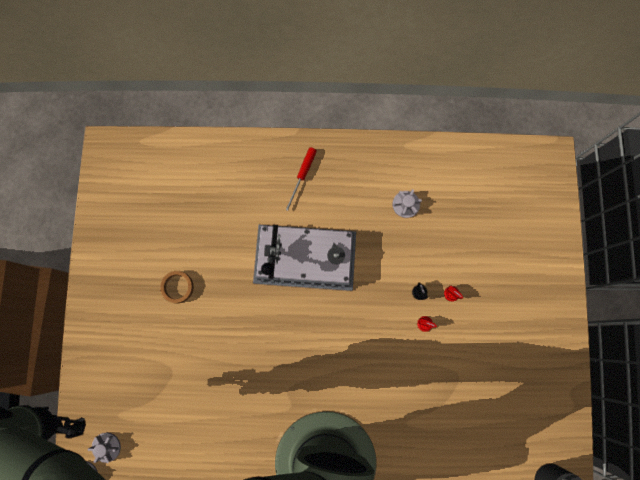

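View pics/side0.png

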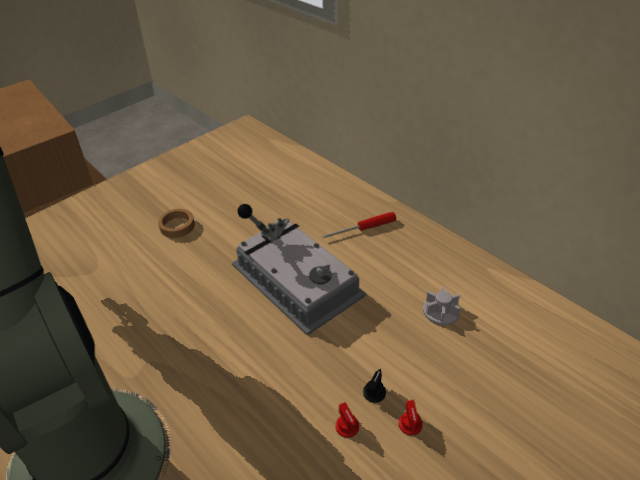

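The top view shows the unit at (305,257), its lever ball at (267,268), the shaft at (337,254), the black knob at (420,291), and red knobs at (453,293) and (427,324). In the side view the ball is at (245,211), the shaft at (320,272), the black knob at (375,388), and the red ones at (347,422) and (411,420). The knob meant is the only black one. I'll confirm it in an enlarged crop.

```bash
cat >> h.py <<'E'
from scipy.spatial.transform import Rotation as Ro
_g=grab
def grab(n):
    f=_g(n); f['rotation']=Ro.from_euler('xyz',f['rotation']).as_matrix() if np.size(f['rotation'])==3 else f['rotation']; return f
def crop(f,x,y,w,h,W,H): return cv2.resize(f['img'][y:y+h,x:x+w],(W,H),interpolation=cv2.INTER_CUBIC)
E
python3 - <<'E'
from h import *
t=grab('top');s=grab('side')
a=np.vstack([np.hstack([crop(t,245,215,120,90,400,300),crop(t,400,270,80,60,400,300)]),np.hstack([crop(s,230,195,140,105,400,300),crop(s,330,360,80,60,400,300)])])
save(a,'crop1.png')
def show(n,p): print(n,np.round(p,4))
for n,z,u in [('knob',.0465,(420,291)),('ballz',.186,(267,268)),('shaft',.102,(337,254))]: show(n,onz(t,u,z))
for n,ut,us in [('knob',(420,291),(375,388)),('ball',(267,268),(245,211)),('shaft',(337,254),(320,270))]: show(n,np.r_[tri(t,ut,s,us)])if 0 else print(n,tri(t,ut,s,us))
# dark masks
for f,n,boxes in [(t,'top',[(405,278,30,26),(255,255,22,25)]),(s,'side',[(358,362,32,45),(234,200,22,22)])]:
    for x,y,w,h in boxes:
        g=f['img'][y:y+h,x:x+w].max(2); m=(g<55).astype(np.uint8)
        k,l,st,c=cv2.connectedComponentsWithStats(m)
        print(n,[(st[i].tolist(),np.round(c[i]+[x,y],1).tolist()) for i in range(1,k) if st[i][4]>20])
E
```

```text
knob [ 0.4635 -0.2515  0.0465]
ballz [0.501  0.1543 0.186 ]
shaft [ 0.5525 -0.021   0.102 ]
knob (array([ 0.46624491, -0.25858725,  0.01203853]), np.float64(0.00044768644372832056))
ball (array([0.50131653, 0.15449942, 0.18399025]), np.float64(6.398880516587698e-05))
shaft (array([ 0.55247171, -0.02068071,  0.09715415]), np.float64(0.001804266314249153))
top [([8, 5, 15, 17, 165], [419.6, 292.2])]
top [([4, 0, 18, 25, 213], [269.1, 266.8])]
side [([6, 7, 22, 34, 448], [374.8, 389.3])]
side [([4, 4, 18, 18, 180], [245.5, 211.7])]
```

View pics/crop1.png

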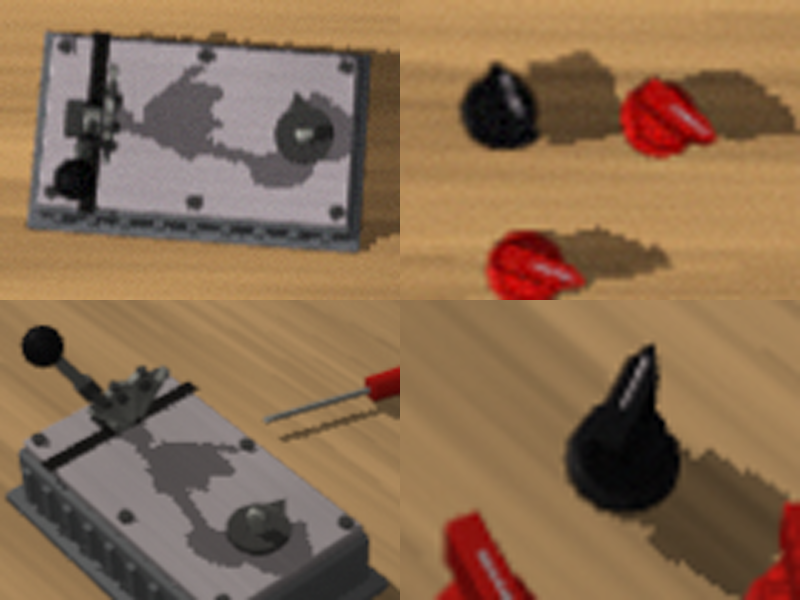

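The black knob at top pixel (420,292) is confirmed: it is the only black one, and the others are red. Its point is toward the upper left of the top crop. Next I'll take finer crops for the angles.

```bash
python3 - <<'E'
from h import *
t=grab('top');s=grab('side')
a=np.vstack([np.hstack([crop(t,320,236,32,24,400,300),crop(t,405,275,32,24,400,300)]),np.hstack([crop(s,300,252,40,30,400,300),crop(s,352,362,48,36,400,300)])])
a=cv2.convertScaleAbs(a,alpha=1.6,beta=10)
save(a,'crop2.png')
# unit top plate: corners of light region
g=t['img'].astype(int)
hsv=cv2.cvtColor(t['img'],cv2.COLOR_RGB2HSV)
m=((hsv[...,1]<45)&(hsv[...,2]>60)).astype(np.uint8); mm=np.zeros_like(m); mm[215:300,245:365]=m[215:300,245:365]
mm=cv2.morphologyEx(mm,cv2.MORPH_CLOSE,np.ones((15,15)))
c=max(cv2.findContours(mm,0,2)[0],key=cv2.contourArea); r=cv2.minAreaRect(c); b=cv2.boxPoints(r); print(r)
P=np.array([onz(t,p,.07) for p in b]); print(P.round(4), P.mean(0))
for i in range(4):
    d=P[(i+1)%4]-P[i]; print(np.linalg.norm(d),np.arctan2(d[1],d[0]))
E
```

```text
((304.4568176269531, 257.10406494140625), (99.38963317871094, 58.85006332397461), 4.085616588592529)
[[ 0.4745  0.2018  0.07  ]
 [ 0.6351  0.197   0.07  ]
 [ 0.6211 -0.0738  0.07  ]
 [ 0.461  -0.0635  0.07  ]] [0.54792362 0.0653912  0.07      ]
0.1607326934637456 -0.029804021593841646
0.27115052313950766 -1.6225502669531382
0.16039275514739246 3.077887884552506
0.2657061401320873 1.5202191498802393
```

View pics/crop2.png

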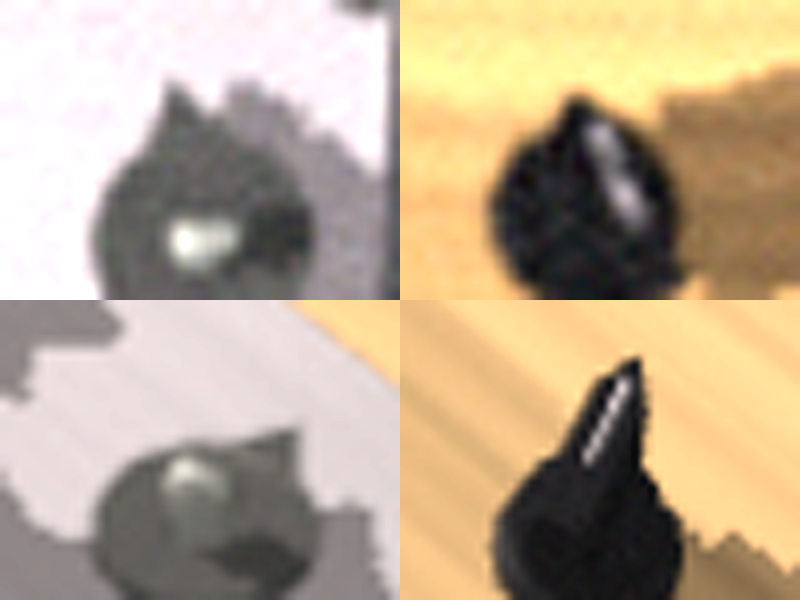

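```bash
cat > m.py <<'E'
from h import *
t=grab('top');s=grab('side')
def T(x,y,ox,oy,k): return (ox+(x+.5)/k-.5, oy+(y+.5)/k-.5)
c=T(203,242,320,236,12.5);l=T(172,82,320,236,12.5)
C=onz(t,c,.085);L=onz(t,l,.085);d=L-C;print('seat top',C,'lug',L,np.linalg.norm(d),'yaw',np.arctan2(d[1],d[0]))
ls=T(298,128,300,252,10); L2=onz(s,ls,.085); print('lug side',L2, tri(t,l,s,ls))
fs=T(195,165,300,252,10)
print('shaft tip top view',onz(t,T(200,240,320,236,12.5),.102),'side',onz(s,T(198,170,300,252,10),.102))
print('proj seat in side',proj(s,C))
a=[T(195,125,405,275,12.5),T(240,220,405,275,12.5)]; b=[T(232,75,352,362,8.333),T(187,162,352,362,8.333)]
for f,q in((t,a),(s,b)):
    p=[onz(f,u,.0465) for u in q]; e=p[0]-p[1]; print('line',np.round(p,4),np.linalg.norm(e),np.arctan2(e[1],e[0]))
print(tri(t,a[0],s,b[0]),tri(t,a[1],s,b[1]))
# skirt: side extremes, z~.0025 ; top left extreme
sk=T(187,250,352,362,8.333); print('skirt centre side',onz(s,sk,.0025))
for yaw in(.4,.5):
  pass
E
python3 m.py
python3 - <<'E'
from h import *
for n,(x,y,w,h) in(('top',(405,275,32,34)),('side',(352,362,48,48))):
    f=grab(n); g=f['img'][y:y+h,x:x+w].max(2); m=(g<60).astype(np.uint8)
    k,l,st,c=cv2.connectedComponentsWithStats(m); i=1+st[1:,4].argmax()
    print(n,'bbox',st[i][:4]+[x,y,0,0])
    # rows
    for r in range(0,h,1):
        q=np.where(l[r]==i)[0]
        if len(q): print(y+r,x+q[0],x+q[-1],end=' | ')
    print()
E
```

```text
seat top [ 0.5526238  -0.01849941  0.085     ] lug [ 0.58719802 -0.01139527  0.085     ] 0.03529653266301762 yaw 0.20265451116466346
lug side [ 0.58577164 -0.01324226  0.085     ] (array([ 0.58759363, -0.01145193,  0.08248859]), np.float64(0.0001294506758487892))
shaft tip top view [ 0.55042918 -0.01714003  0.102     ] side [ 0.55035197 -0.0197877   0.102     ]
proj seat in side [[319.84812889 273.39875199]]
line [[ 0.4812 -0.2521  0.0465]
 [ 0.4606 -0.2617  0.0465]] 0.02276794279745713 0.43739337667905637
line [[ 0.4821 -0.2526  0.0465]
 [ 0.458  -0.261   0.0465]] 0.025561575529053433 0.33479333671457456
(array([ 0.4815979 , -0.25237574,  0.04665155]), np.float64(0.0010238729073473653)) (array([ 0.45962444, -0.26118181,  0.0455674 ]), np.float64(0.002500789024897462))
skirt centre side [ 0.46379088 -0.2586198   0.0025    ]
top bbox [413 283  15  17]
283 418 419 | 284 418 420 | 285 417 423 | 286 416 424 | 287 414 425 | 288 414 425 | 289 413 426 | 290 413 426 | 291 413 426 | 292 413 427 | 293 413 426 | 294 413 426 | 295 414 427 | 296 414 427 | 297 415 427 | 298 416 425 | 299 418 422 | 
side bbox [364 369  22  34]
369 379 380 | 370 378 380 | 371 376 380 | 372 376 380 | 373 375 380 | 374 375 380 | 375 374 381 | 376 373 380 | 377 373 380 | 378 372 380 | 379 372 380 | 380 371 380 | 381 369 380 | 382 368 380 | 383 367 381 | 384 367 382 | 385 366 382 | 386 365 382 | 387 364 384 | 388 364 385 | 389 364 385 | 390 364 385 | 391 364 385 | 392 364 385 | 393 364 385 | 394 364 385 | 395 364 385 | 396 365 384 | 397 365 384 | 398 366 383 | 399 367 383 | 400 368 381 | 401 369 380 | 402 373 378 |
```

```bash
cat >> h.py <<'E'
def plan(x,y,z,yaw):
    "twist deg first, then linear cm in the twisted tool frame"
    o=monitor.observe(); R=Ro.from_euler('xyz',o['tool_rot'])
    cur=o['tool_rot'][2]; tw=-((yaw-cur+np.pi)%(2*np.pi)-np.pi)
    R2=R*Ro.from_euler('z',tw); d=R2.inv().apply(np.array([x,y,z])-o['position'])*100
    print('clock',o['clock'],'pos',o['position'].round(4),'rot',o['tool_rot'].round(3),'F',o['force'].round(1),'w',round(o['grip_width'],4)); print('twist',np.degrees(tw).round(2),'lin cm',d.round(2))
E
python3 -c "
from h import *
plan(.501,.1545,.231,np.pi-.06)"
```

```text
clock 0.5 pos [0.1387 0.6094 0.2313] rot [-3.142 -0.     2.918] F [ 0.2 -0.  -0.1] w 0.0854
twist -9.38 lin cm [-3.889e+01 -4.324e+01  3.000e-02]
```

Emit:
move_arm([
  [0, 0, 0],
  [0, 0, 0],
  [-2, -2.2, 0],
  [-2.5, -2.8, 0],
  [-2.5, -2.8, 0],
  [-2.5, -2.8, 0],
  [-2.5, -2.8, 0],
  [-2.5, -2.8, 0],
], gripper=[1, 1, 1, 1, 1, 1, 1, 1], twist=[-4.7, -4.7, 0, 0, 0, 0, 0, 0])

```text
clock: 1.3
position: [0.2746, 0.4378, 0.2314]
tool_rot: [3.141, 0.0, 3.082]
force: [0.5, 0.9, 0.2]
grip_width: 0.0854
finger_force: 0.0
```

Emit:
move_arm([
  [-2.5, -2.8, 0],
  [-2.5, -2.8, 0],
  [-2.5, -2.8, 0],
  [-2.5, -2.8, 0],
  [-2.5, -2.8, 0],
  [-2.5, -2.8, 0],
  [-2.5, -2.8, 0],
  [0, 0, 0],
], gripper=[1, 1, 1, 1, 1, 1, 1, 1], twist=[0, 0, 0, 0, 0, 0, 0, 0])

```text
clock: 2.1
position: [0.4394, 0.2289, 0.2315]
tool_rot: [-3.141, 0.001, 3.076]
force: [-0.9, 0.4, -0.7]
grip_width: 0.0852
finger_force: 0.0
```

```bash
python3 -c "
from h import *
plan(.501,.1545,.167,np.pi-.06)"
```

```text
clock 2.1 pos [0.4394 0.2289 0.2315] rot [-3.141e+00  1.000e-03  3.076e+00] F [-0.9  0.4 -0.7] w 0.0852
twist -0.33 lin cm [-6.58 -7.05  6.47]
```

Emit:
move_arm([
  [-2.2, -2.35, 0],
  [-2.2, -2.35, 0],
  [-2.2, -2.35, 0],
  [0, 0, 0],
  [0, 0, 2],
  [0, 0, 2],
  [0, 0, 0],
], gripper=[1, 1, 1, 1, 1, 1, 1], twist=[0, 0, 0, 0, 0, 0, 0])

```text
clock: 2.8
position: [0.4971, 0.1588, 0.1895]
tool_rot: [-3.14, -0.003, 3.082]
force: [-1.2, 0.4, 0.4]
grip_width: 0.0855
finger_force: 0.0
```

```bash
python3 - <<'E'
from h import *
plan(.501,.1545,.167,np.pi-.06)
t=grab('top');s=grab('side')
save(np.hstack([crop(t,215,200,120,120,400,400),crop(s,200,150,120,120,400,400)]),'g1.png')
E
```

```text
clock 2.8 pos [0.4971 0.1588 0.1895] rot [-3.140e+00 -3.000e-03  3.082e+00] F [-1.2  0.4  0.4] w 0.0855
twist 0.05 lin cm [-0.42 -0.4   2.25]
```

View pics/g1.png

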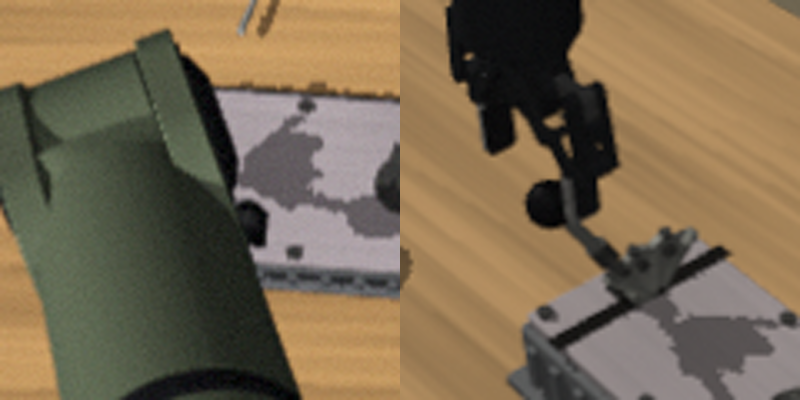

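The side crop shows the open fingertips at (497,140) and (585,210), with the ball at (547,203) between and below them. I'll lower and close.

Emit:
move_arm([
  [-0.4, -0.4, 0.8],
  [0, 0, 1.4],
  [0, 0, 0],
  [0, 0, 0],
  [0, 0, 0],
  [0, 0, 0],
  [0, 0, 0],
  [0, 0, 0],
], gripper=[1, 1, 1, 0.2, 0.2, 0.2, 0.2, 0.2], twist=[0, 0, 0, 0, 0, 0, 0, 0], squeeze=40)

```text
clock: 3.7
position: [0.5025, 0.1554, 0.17]
tool_rot: [3.14, 0.001, 3.082]
force: [-2.6, 5.8, 8.4]
grip_width: 0.0299
finger_force: 38.8
```

Emit:
move_arm([
  [-0.7, 0, -0.35],
  [-0.7, 0, -0.3],
  [-0.6, 0, -0.2],
  [-0.6, 0, -0.2],
  [-0.6, 0, -0.15],
  [-0.6, 0, -0.15],
  [-0.6, 0, -0.1],
  [-0.6, 0, -0.1],
], gripper=[0.2, 0.2, 0.2, 0.2, 0.2, 0.2, 0.2, 0.2], twist=[0, 0, 0, 0, 0, 0, 0, 0])

```text
clock: 4.5
position: [0.552, 0.1526, 0.1847]
tool_rot: [3.14, -0.001, 3.083]
force: [0.8, 8.0, -8.5]
grip_width: 0.0297
finger_force: 40.1
```

Emit:
move_arm([
  [-0.6, 0, -0.05],
  [-0.4, 0, 0],
  [0, 0, 0],
], gripper=[0.2, 0.2, 0.2], twist=[0, 0, 0])

```text
clock: 4.8
position: [0.5625, 0.1521, 0.1854]
tool_rot: [3.14, 0.001, 3.083]
force: [2.4, 6.9, -2.1]
grip_width: 0.0296
finger_force: 40.0
```

Emit:
move_arm([
  [0, 0, 0],
  [0, 0, 0],
  [0, 0, 0],
  [0, 0, -2],
  [0, 0, -3],
  [0, 0, -3],
  [0, 0, -1.5],
  [0, 0, 0],
], gripper=[0.9, 0.9, 0.9, 0.9, 0.9, 0.9, 0.9, 0.9], twist=[0, 0, 0, 0, 0, 0, 0, 0])

```text
clock: 5.6
position: [0.5629, 0.1509, 0.2825]
tool_rot: [3.14, 0.003, 3.082]
force: [1.1, 0.1, -0.2]
grip_width: 0.0767
finger_force: 0.0
```

```bash
python3 - <<'E'
from h import *
plan(.4645,-.26,.2,.40)
s=grab('side')
x,y,w,h=225,185,60,55; g=s['img'][y:y+h,x:x+w].max(2); m=(g<40).astype(np.uint8)
k,l,st,c=cv2.connectedComponentsWithStats(m)
print([(st[i].tolist(),np.round(c[i]+[x,y],1).tolist()) for i in range(1,k) if st[i][4]>20])
p=np.array([.501,.1545,.186]); u=np.array([np.cos(-.06),np.sin(-.06),0])
for a in(-.52,-.1,0,.1,.52): print(a,proj(s,p+u*(.062+.125*np.sin(a))+[0,0,.125*(np.cos(a)-.868)]).round(1))
save(crop(s,200,150,160,120,640,480),'g2.png')
E
```

```text
clock 5.6 pos [0.5629 0.1509 0.2825] rot [3.140e+00 3.000e-03 3.082e+00] F [ 1.1  0.1 -0.2] w 0.0767
twist 153.64 lin cm [-25.09  34.01   8.17]
[([36, 1, 14, 15, 150], [267.4, 192.7]), ([43, 29, 6, 9, 37], [270.5, 219.0])]
-0.52 [[244.7 210.4]]
-0.1 [[263.1 194.8]]
0 [[267.8 192.2]]
0.1 [[272.5 190.1]]
0.52 [[291.  186.8]]
```

View pics/g2.png

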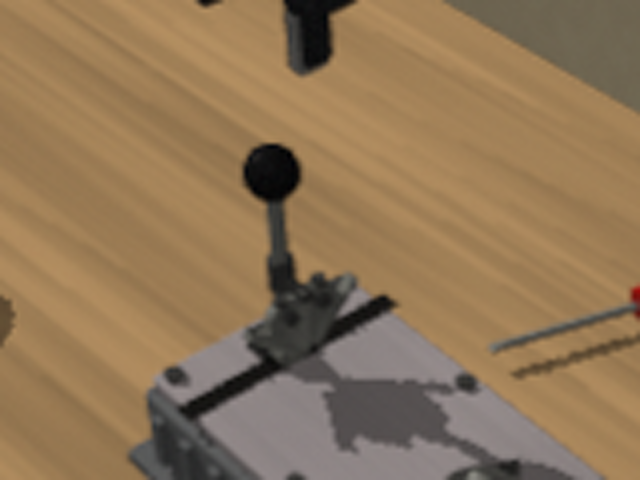

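The ball is now at side pixel (267,193), against a predicted 267.8 for lever = 0, so the lever is in the middle notch. Now the knob.

Emit:
move_arm([
  [0.7, -3.8, 0],
  [0.7, -3.8, 0],
  [0.7, -3.8, 0],
  [0.7, -3.8, 0],
  [0.7, -3.8, 0],
  [0.7, -3.8, 0],
  [0.7, -3.8, 0],
  [0.7, -3.8, 0],
], gripper=[0.9, 0.9, 0.9, 0.9, 0.9, 0.9, 0.9, 0.9], twist=[0, 0, 0, 0, 0, 0, 0, 0])

```text
clock: 6.45
position: [0.4869, -0.1507, 0.2794]
tool_rot: [3.142, -0.001, 3.082]
force: [1.4, 0.5, -0.4]
grip_width: 0.0769
finger_force: 0.0
```

Emit:
move_arm([
  [0.6, -3.8, 0],
  [0.6, -3.8, 0],
  [0, 0, 0],
  [0, 0, 0],
  [0, 0, 0],
  [0, 0, 0],
  [0, 0, 0],
  [0, 0, 0],
], gripper=[0.9, 0.9, 0.9, 0.9, 0.9, 0.9, 0.9, 0.9], twist=[0, 0, 8.5, 8.5, 8.5, 8.5, 8.5, 8.5])

```text
clock: 7.25
position: [0.471, -0.2244, 0.2793]
tool_rot: [-3.14, -0.001, 2.185]
force: [0.8, 0.3, -0.5]
grip_width: 0.0767
finger_force: 0.0
```

Emit:
move_arm([
  [0, 0, 0],
  [0, 0, 0],
  [0, 0, 0],
  [0, 0, 0],
  [0, 0, 0],
  [0, 0, 0],
  [0, 0, 0],
  [0, 0, 0],
], gripper=[0.9, 0.9, 0.9, 0.9, 0.9, 0.9, 0.9, 0.9], twist=[8.5, 8.5, 8.5, 8.5, 8.5, 8.5, 8.5, 8.5])

```text
clock: 8.05
position: [0.471, -0.2243, 0.2794]
tool_rot: [-3.14, 0.001, 0.999]
force: [-0.1, -0.0, -0.1]
grip_width: 0.0768
finger_force: 0.0
```

```bash
python3 -c "
from h import *
plan(.4645,-.26,.10,.40)"
```

```text
clock 8.05 pos [ 0.471  -0.2243  0.2794] rot [-3.14e+00  1.00e-03  9.99e-01] F [-0.1 -0.  -0.1] w 0.0768
twist 34.3 lin cm [-1.96  3.04 17.94]
```

Emit:
move_arm([
  [0, 0, 0],
  [0, 0, 0],
  [0, 0, 0],
  [0, 0, 0],
  [-1, 1.5, 4.5],
  [-1, 1.5, 4.5],
  [0, 0, 4.5],
  [0, 0, 4.5],
], gripper=[0.55, 0.55, 0.55, 0.55, 0.55, 0.55, 0.55, 0.55], twist=[8.5, 8.5, 8.5, 8.5, 0, 0, 0, 0])

```text
clock: 8.85
position: [0.4639, -0.2603, 0.0977]
tool_rot: [-3.141, 0.002, 0.41]
force: [1.7, -0.7, -0.6]
grip_width: 0.0473
finger_force: 0.0
```

```bash
python3 - <<'E'
from h import *
plan(.4645,-.26,.0245,.40)
s=grab('side');t=grab('top')
save(np.hstack([crop(s,325,320,90,90,400,400),crop(t,375,245,90,90,400,400)]),'g3.png')
E
```

```text
clock 8.85 pos [ 0.4639 -0.2603  0.0977] rot [-3.141e+00  2.000e-03  4.100e-01] F [ 1.7 -0.7 -0.6] w 0.0473
twist 0.58 lin cm [ 0.08 -0.01  7.32]
```

View pics/g3.png

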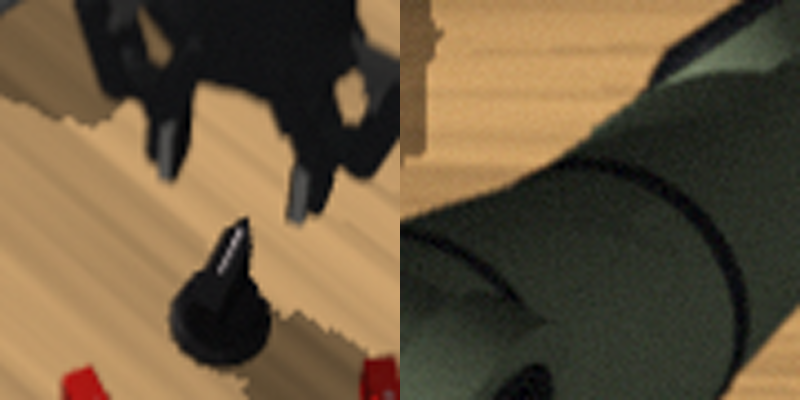

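In the side crop the fingers are at (168,170) and (300,215), straddling above the knob's bar at (235,245). I'll descend and close.

Emit:
move_arm([
  [0.1, 0, 3],
  [0, 0, 3],
  [0, 0, 0.9],
  [0, 0, 0.3],
  [0, 0, 0],
], gripper=[0.55, 0.55, 0.55, 0.55, 0.55], twist=[0, 0, 0, 0, 0])

```text
clock: 9.45
position: [0.4666, -0.26, 0.0296]
tool_rot: [3.141, -0.001, 0.411]
force: [0.4, -0.1, -0.4]
grip_width: 0.0469
finger_force: 0.0
```

Emit:
move_arm([
  [0, 0, 0],
  [0, 0, 0],
  [0, 0, 0],
  [0, 0, 0],
  [0, 0, 0],
  [0, 0, 0],
  [0, 0, 0],
  [0, 0, 0],
], gripper=[0, 0, 0, 0, 0, 0, 0, 0], twist=[0, 0, 0, 0, 0, 0, 0, 0], squeeze=100)

```text
clock: 10.25
position: [0.4666, -0.2597, 0.0295]
tool_rot: [3.141, -0.001, 0.411]
force: [-2.7, 3.2, 17.8]
grip_width: 0.0113
finger_force: 98.5
```

Emit:
move_arm([
  [0, 0, -0.5],
  [0, 0, -2],
  [0, 0, -4],
  [0, 0, -4],
  [0, 0, -2],
  [0, 0, 0],
], gripper=[0, 0, 0, 0, 0, 0], twist=[0, 0, 0, 0, 0, 0])

```text
clock: 10.85
position: [0.4672, -0.2601, 0.1561]
tool_rot: [3.139, -0.003, 0.412]
force: [1.0, -0.1, -2.6]
grip_width: 0.0116
finger_force: 98.0
```

```bash
python3 - <<'E'
from h import *
plan(.552,-.0185,.16,.20)
s=grab('side')
o=monitor.observe()['position']; u=proj(s,o)[0]; print('tcp px',u)
x,y=int(u[0])-45,int(u[1])-40
print(x,y); save(crop(s,x,y,90,90,600,600),'g4.png')
E
```

```text
clock 10.85 pos [ 0.4672 -0.2601  0.1561] rot [ 3.139e+00 -3.000e-03  4.120e-01] F [ 1.  -0.1 -2.6] w 0.0116
twist 12.12 lin cm [ 13.11 -21.99  -0.38]
tcp px [379.87229596 341.77478092]
334 301
```

View pics/g4.png

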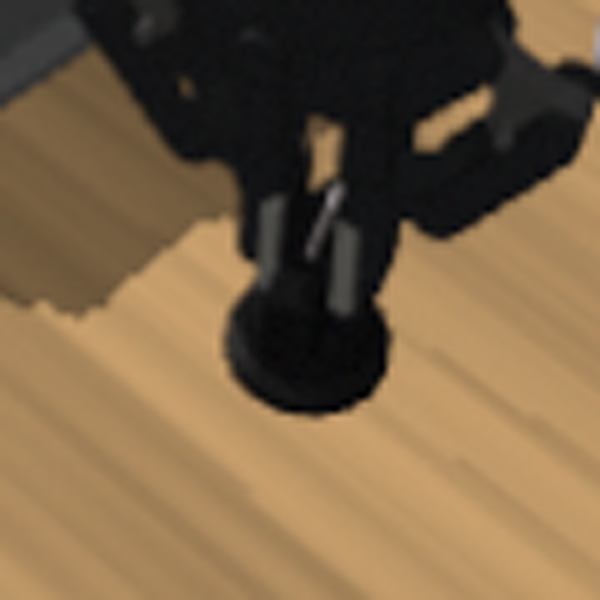

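```bash
python3 - <<'E'
from h import *
from scipy.optimize import least_squares
s=grab('side'); o=monitor.observe()['position']
x,y,w,h=358,336,40,40; g=s['img'][y:y+h,x:x+w].max(2).astype(int); m=(g<60).astype(np.uint8)
k,l,st,c=cv2.connectedComponentsWithStats(m); i=1+st[1:,4].argmax(); st=st[i]; print(st)
for r in range(h):
    q=np.where(l[r]==i)[0]
    if len(q): print(y+r,x+q[0],x+q[-1],end=' | ')
# subpixel extremes along row/col
E
```

```text
[ 10   0  25  28 502]
336 375 392 | 337 375 392 | 338 375 392 | 339 375 392 | 340 375 391 | 341 375 391 | 342 374 391 | 343 374 390 | 344 372 390 | 345 371 389 | 346 370 389 | 347 369 389 | 348 369 390 | 349 368 390 | 350 368 390 | 351 368 391 | 352 368 391 | 353 368 391 | 354 368 391 | 355 368 391 | 356 369 390 | 357 369 390 | 358 369 390 | 359 370 389 | 360 371 388 | 361 373 387 | 362 375 385 | 363 378 382 |
```

```bash
python3 - <<'E'
from h import *
from scipy.optimize import least_squares
s=grab('side'); o=monitor.observe()['position']
th=np.linspace(0,2*np.pi,360)
def ex(p):
    q=np.vstack([proj(s,np.c_[p[0]+.022*np.cos(th),p[1]+.022*np.sin(th),0*th+p[2]+dz]) for dz in(0,.005)])
    return np.array([q[:,0].min(),q[:,0].max(),q[:,1].max()])
def fit(t,z=None):
    f=(lambda p:ex(p)-t) if z is None else (lambda p:ex([p[0],p[1],z])-t)
    r=least_squares(f,[.467,-.26,.1266][:3 if z is None else 2],diff_step=1e-4,x_scale=.01); return r.x,r.fun
t0=np.array([363.6,385.5,402.6])
print('table',fit(t0,0)); print('table free',fit(t0))
t1=np.array([367.6,391.5,363.5])
print('held',fit(t1,.1266)); print('held free',fit(t1))
x,f=fit(t1,.1266); d=x-o[:2]; c,sn=np.cos(.412),np.sin(.412); print('in tool: x',d@[c,sn],'lat',d@[-sn,c])
E
```

```text
table (array([ 0.46425476, -0.25952693]), array([-0.7191423 ,  0.71550419, -0.02376057]))
table free (array([ 0.49484487, -0.23586708, -0.06232968]), array([0., 0., 0.]))
held (array([ 0.46493196, -0.26213425]), array([-0.77580111,  0.77140402, -0.02985103]))
held free (array([ 0.49523749, -0.23889077,  0.07322989]), array([1.13686838e-13, 1.13686838e-13, 4.54747351e-13]))
in tool: x -0.0020707823886787794 lat -0.0023181620906950378
```

Emit:
move_arm([
  [0, 0, 0],
  [0, 0, 0],
  [2.1, -3.6, 0],
  [2.2, -3.7, 0],
  [2.2, -3.7, 0],
  [2.2, -3.7, 0],
  [2.2, -3.7, 0],
  [2.2, -3.7, 0],
], gripper=[0, 0, 0, 0, 0, 0, 0, 0], twist=[6, 6.1, 0, 0, 0, 0, 0, 0])

```text
clock: 11.8
position: [0.5503, -0.0152, 0.1522]
tool_rot: [3.142, 0.002, 0.2]
force: [0.2, -0.7, -1.6]
grip_width: 0.0113
finger_force: 98.1
```

```bash
python3 -c "
from h import *
plan(.553,-.0181,.142,.20)"
```

```text
clock 11.8 pos [ 0.5503 -0.0152  0.1522] rot [3.142e+00 2.000e-03 2.000e-01] F [ 0.2 -0.7 -1.6] w 0.0113
twist 0.01 lin cm [0.21 0.34 1.02]
```

Emit:
move_arm([
  [0.2, 0.3, 0.5],
  [0, 0, 0.5],
  [0, 0, 0],
  [0, 0, 0],
], gripper=[0, 0, 0, 0], twist=[0, 0, 0, 0])

```text
clock: 12.2
position: [0.5525, -0.0207, 0.143]
tool_rot: [3.141, 0.001, 0.198]
force: [-0.1, -0.2, -1.2]
grip_width: 0.0114
finger_force: 98.1
```

```bash
python3 - <<'E'
from h import *
plan(.553,-.0181,.1315,.20)
s=grab('side'); save(crop(s,280,215,80,75,640,600),'g5.png')
p=np.array([.551,-.0185]); 
for n,z in(('seat',.085),('tip',.102),('knob bottom',monitor.observe()['position'][2]-.0295)): print(n,proj(s,np.r_[p,z]).round(1), ((proj(s,np.r_[p,z])[0]-[280,215]+.5)*8).round(0))
E
```

```text
clock 12.2 pos [ 0.5525 -0.0207  0.143 ] rot [3.141e+00 1.000e-03 1.980e-01] F [-0.1 -0.2 -1.2] w 0.0114
twist -0.11 lin cm [ 0.1  -0.25  1.15]
seat [[319.3 273.8]] [318. 474.]
tip [[319.1 268.1]] [317. 429.]
knob bottom [[319.  264.1]] [316. 397.]
```

View pics/g5.png

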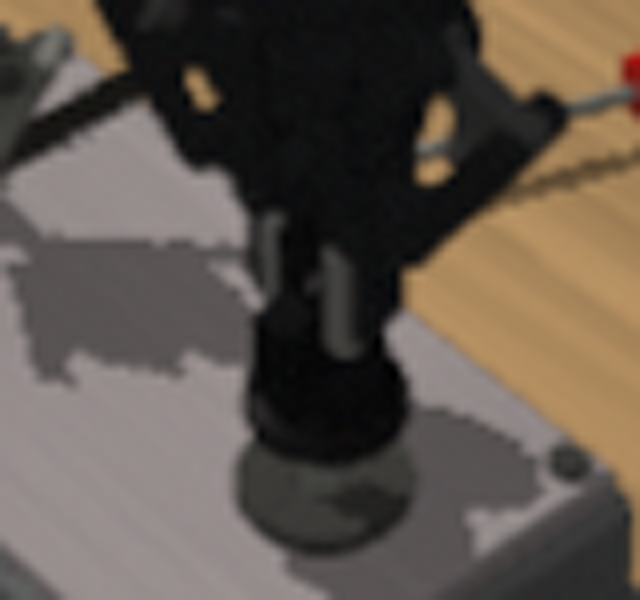

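The skirt is centred at crop column 328 and the flange at 326, so they line up within about 1 mm. I'll nudge slightly and lower onto the shaft, watching the force.

Emit:
move_arm([
  [0.05, -0.1, 0.4],
  [0, 0, 0.4],
  [0, 0, 0.3],
  [0, 0, 0.2],
  [0, 0, 0.2],
  [0, 0, 0],
], gripper=[0, 0, 0, 0, 0, 0], twist=[0, 0, 0, 0, 0, 0])

```text
clock: 12.85
position: [0.5533, -0.0184, 0.1281]
tool_rot: [3.142, 0.0, 0.2]
force: [-0.5, 0.1, -1.4]
grip_width: 0.0117
finger_force: 98.1
```

Emit:
move_arm([
  [0, 0, 0.2],
  [0, 0, 0.2],
  [0, 0, 0.2],
  [0, 0, 0],
], gripper=[0, 0, 0, 0], twist=[0, 0, 0, 0])

```text
clock: 13.25
position: [0.5534, -0.0183, 0.122]
tool_rot: [-3.142, 0.0, 0.2]
force: [0.4, 2.2, -2.1]
grip_width: 0.0117
finger_force: 98.0
```

Emit:
move_arm([
  [0, 0, 0.3],
  [0, 0, 0.3],
  [0, 0, 0.2],
  [0, 0, 0],
], gripper=[0, 0, 0, 0], twist=[0, 0, 0, 0])

```text
clock: 13.65
position: [0.5534, -0.0183, 0.1142]
tool_rot: [-3.141, -0.0, 0.2]
force: [0.1, 3.4, 4.5]
grip_width: 0.0115
finger_force: 98.8
```

Emit:
move_arm([
  [0, 0, 0.25],
  [0, 0, 0.2],
  [0, 0, 0.2],
  [0, 0, 0],
], gripper=[0, 0, 0, 0], twist=[0, 0, 0, 0])

```text
clock: 14.05
position: [0.5535, -0.0183, 0.1081]
tool_rot: [-3.141, -0.0, 0.2]
force: [-1.5, 4.4, 12.0]
grip_width: 0.0114
finger_force: 99.7
```

Emit:
move_arm([
  [0, 0, 0.1],
  [0, 0, 0.1],
  [0, 0, 0],
  [0, 0, 0],
], gripper=[0, 0, 0, 0], twist=[0, 0, 0, 0])

```text
clock: 14.45
position: [0.5538, -0.0184, 0.1072]
tool_rot: [-3.141, -0.001, 0.2]
force: [-6.6, 4.3, 33.0]
grip_width: 0.0117
finger_force: 102.9
```

```bash
python3 - <<'E'
from h import *
plan(.553,-.0181,.1,.20)
s=grab('side'); save(crop(s,230,175,140,120,700,600),'g6.png')
E
```

```text
clock 14.45 pos [ 0.5538 -0.0184  0.1072] rot [-3.141e+00 -1.000e-03  2.000e-01] F [-6.6  4.3 33. ] w 0.0117
twist 0.0 lin cm [-0.07 -0.04  0.72]
```

View pics/g6.png

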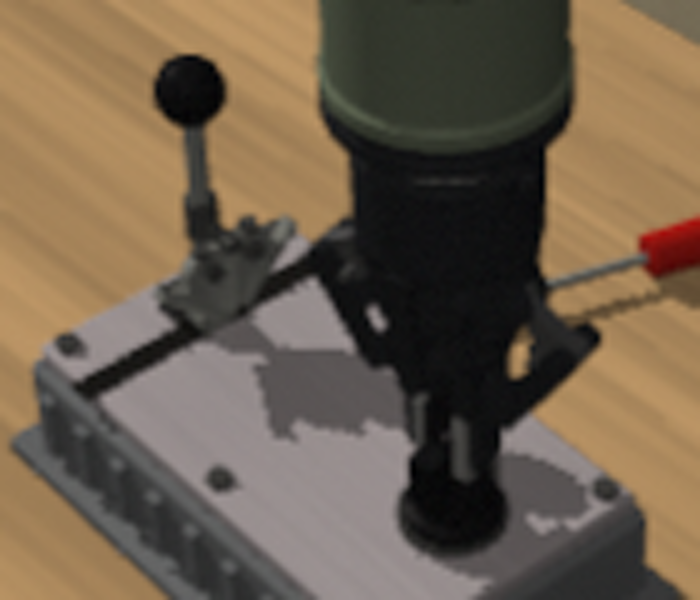

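The picture shows the knob seated down over the flange at crop (452,515), and the lever still upright with its ball at (190,90). The force rose from 12 N to 33 N after 7 mm of travel, so the spindle is at its stop. I'll ease slightly and hand in.

Emit:
move_arm([
  [0, 0, -0.05],
  [0, 0, 0],
  [0, 0, 0],
], gripper=[0, 0, 0], twist=[0, 0, 0])

```text
clock: 14.8
position: [0.5537, -0.0183, 0.1073]
tool_rot: [-3.141, -0.001, 0.2]
force: [-5.2, 4.0, 23.3]
grip_width: 0.0115
finger_force: 101.3
```

```bash
python3 -c "
from h import *
o=monitor.observe(); print(o['position'],o['force'])
if o['force'][2]>16: print(bot.job_done())"
```

```text
[ 0.55365616 -0.01833981  0.1073084 ] [-5.23995644  4.04409748 23.33624181]
the job is handed in; nothing more can be done
None
```

The job is handed in at about 14.8 s: the lever is in the middle notch, and the black knob is fully home on the shaft, still gripped and pressed against the spindle stop at about 23 N; no verdict came back.

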